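# Fit the spare cell in the bench lamp

## Task

One of the three identical lidded wooden pots holds a spare D cell: lift lids until you find it, laying each lid you take off flat, right way up. Fit the cell into the empty bay of the bench lamp's battery base like the one beside it: press its flat end against the coil spring, then roll the boss end down past the retaining lip, without forcing the lip, so that the cell lies level and fully home with its boss under the lip. Leave the pots standing where they are, and the rest of the bench undisturbed.

Things in the scene. Friction and masses are not known exactly. Their poses are not given: they have to be found in the camera images.
- cell: Spare battery cell, D size: round cylinder, dark wrapper, steel ends, diameter 34, overall length 62, 140 g, lying on its side in one of the pots. Origin: middle of its length, on the axis; x along the cell to its boss (plus end). Body from x = -31 (flat minus end, the tail) to x = +26 (flat shoulder); from the shoulder a round steel boss, diameter 10, stands out 5, to x = +31.
- cell_tip (a point): Centre of the end of the cell's boss (31 from the cell's origin along its +x).
- cell_tail (a point): Centre of the cell's flat minus end (31 from the cell's origin along its -x).
- lamp: Battery base of the bench lamp, screwed down (fixed), cover off: grey tray 132 x 166. Origin on the bench under it; x from spring wall to lips, z up. Floor 12 above the bench; rims 8 above the floor at y = +/-81. Cells lie along x in two like bays: y = +40 is filled, y = -40 empty. Wall x = -52 to -46, 36 over the floor; box x = 38 to 80, 30 over the bench; folded gooseneck lamp x = 58 to 162, y = 26 to 94, up to 105 high.
- bay (a point): Middle of the empty bay's floor: x = 0, y = -40, z = 12 in the lamp's frame. Two short sloping cradle saddles (lamp x = -25 to -13 and +13 to +25, up to 12 above the floor, 20 to either side of the bay's middle) centre the cell with 1 of play; between them the floor is free for fingers. Beside a cell 46 is free up to the other cell, 24 up to the outer rim. A seated cell's axis is 17 above this point.
- lip_edge (a point): Middle of the upper edge of the empty bay's lip, on the spring's side: lamp x = +30, y = -40, z = 38.5. To fit the cell, push its tail on the spring with the nose tilted up about 15 degrees until the spring is in about 13; then the boss clears this edge and can come down. Let go with its boss above the lip, the cell stays high or is thrown up by the spring; let go with the boss's end against the lip's face (nose some 8 degrees up), a press on top of the nose sends it home.
- clip: Plus-end wall of the empty bay, moulded plastic; origin and axes are the lamp's. x = 30 to 38, 46 wide, top 38.5 above the bench. Its top 3 are the lip; under it a pocket 18 wide, 4 deep takes the boss. The cell must not load it over 60 N. Of a seated cell's shoulder (at x = 29), the part from 38.5 up to 46 above the bench stays bare above the lip, free to push on.
- bay_contact (a point): Middle of the brass contact at the back of the empty bay's pocket, where the centre of the boss's end must come to rest: x = +34, y = -40, z = 29 in the lamp's frame. The seated cell's tail is then at x = -28. Let go below the lip, the cell is driven home by the spring.
- spring (a joint): Coil spring of the empty bay, on the bay's axis (29 above the bench), its flat end 22 in diameter. Value: how far it is pushed in, m: 0 free, its end then at x = -21 in the lamp's frame, pushed towards -x by 0.018 at most. About 0.7 N per mm; 0.007 with a seated cell.
- pot0: Turned round pot of pale wood, straight sided, outer diameter 120, inside 110, 52 high, inner floor 6 above the bench, 450 g, loose. Origin: centre of its underside. Three identical pots stand in no set order. One holds the cell, one a wooden offcut, one a steel collar.
- lid0: Loose wooden lid of pot0: disc of diameter 120, 8 thick, with a spigot of diameter 104, 5 deep, underneath that sits loosely in the pot's mouth, and on top a turned knob 22 to 25 thick and 34 high; 120 g. Origin: centre of the disc's underside (52 above the bench when closed); z up through the knob. Knob from z = 8 to 42. Laid on the bench on its spigot its origin is 5 above the bench.
- pot1: Turned round pot of pale wood, straight sided, outer diameter 120, inside 110, 52 high, inner floor 6 above the bench, 450 g, loose. Origin: centre of its underside. Three identical pots stand in no set order. One holds the cell, one a wooden offcut, one a steel collar.
- lid1: Loose wooden lid of pot1: disc of diameter 120, 8 thick, with a spigot of diameter 104, 5 deep, underneath that sits loosely in the pot's mouth, and on top a turned knob 22 to 25 thick and 34 high; 120 g. Origin: centre of the disc's underside (52 above the bench when closed); z up through the knob. Knob from z = 8 to 42. Laid on the bench on its spigot its origin is 5 above the bench.
- pot2: Turned round pot of pale wood, straight sided, outer diameter 120, inside 110, 52 high, inner floor 6 above the bench, 450 g, loose. Origin: centre of its underside. Three identical pots stand in no set order. One holds the cell, one a wooden offcut, one a steel collar.
- lid2: Loose wooden lid of pot2: disc of diameter 120, 8 thick, with a spigot of diameter 104, 5 deep, underneath that sits loosely in the pot's mouth, and on top a turned knob 22 to 25 thick and 34 high; 120 g. Origin: centre of the disc's underside (52 above the bench when closed); z up through the knob. Knob from z = 8 to 42. Laid on the bench on its spigot its origin is 5 above the bench.
- offcut: Bystander in a pot: square piece of dark wood, 58 by 26 by 26. Origin: centre of its underside.
- collar: Bystander in a pot: flat steel ring, outer diameter 60, 16 high. Origin: centre of its underside.
- oil: Bystander: white finishing-oil bottle, diameter 54, 130 high. Origin: centre of its underside.
- sander: Bystander: wooden sanding block with cork sole, 100 by 58 by 30. Origin: centre of its underside.
- bowl: Bystander: turned wooden bowl, diameter 140, 55 high. Origin: centre of its underside.
- blank: Bystander: round wood blank, diameter 140, 45 high. Origin: centre of its underside.
- mallet: Bystander: turned mallet standing on its head, diameter 86, 217 high. Origin: centre of its underside.
Not all that is in view belongs to the job. What is shaped like the pot0 but blue is not meant. What is shaped like the lid0 but pink or turquoise is not meant.

How it is judged:
By the outcome, as a careful person would: the job done as asked, in the order asked, and still so for the second after the job is handed in, with the robot touching nothing.
It also fails if it takes over 67 s, if anything falls off the work surface, if the arm or the gripper's body presses on something with over 40 N, if the wrist force passes 120 N, or if a joint passes its speed limit or range.

## Robot

A 7-joint arm with a two-finger parallel gripper is mounted at the origin on the work surface. World frame = base frame: x ahead of the robot, y to its left, z up, the work surface at z = 0. Lengths are in m, angles in rad, forces in N, time in s.
With the tool pointing down it reaches from about 0.425 to 0.875 m from the base axis. Payload 8.4 kg.
Tool frame: the origin (TCP) lies on the centre line of the jaws, within the pads' length; the fingertips stand 19 mm ahead of it and the grasp point (between the pads) is the TCP (manip.finger_overhang is the distance from the TCP to the fingertips, in m); z points along the fingers, y is the direction in which the jaws open and shut (so a half turn about z gives the same grasp; the last joint's range is limited). The gripper opens to 87 mm and grips with 3 to 60 N. Pads are 19 mm wide; open, the fingers measure 117 mm over their backs; the gripper's body (75 mm by 190 mm) begins 51 mm behind the grasp point.
Start: joints at [-1.367, 0.333, 0.04, 1.465, -0.013, 1.343, -0.059], TCP at [0.194, 0.62, 0.242] pointing down, gripper open.
Joint ranges: [-2.58, 2.58], [-0.38, 2.09], [-1.3, 1.39], [0.25, 2.4], [-1.5, 4.64], [0.08, 2.09], [-2.65, 2.65]. Speed limits (rad/s): [2.22, 2.22, 2.79, 2.79, 3.14, 3.14, 3.14].

## Interface

Orientations are given as a 3x3 rotation matrix whose columns are the frame's x, y, z axes.
In Python, from workcell import telemetry, optics, manip gives the robot as it stands.
- The arm moves only by the shell command python3 -m handwheel 'ROWS' [FORCE]. ROWS is a JSON object of lists of equal length, an entry for each row: "hand": the closure, from 0 (fully open) to 1 (shut); "dp": the shift along the world's x, y, z in mm, a list of three; "turn": the turn, a rotation vector about the world's x, y, z in rad, a list of three. A call has exactly 5 rows; each row is the pose to reach, as a shift and turn from the pose commanded when the call began; what a row does not reach only later rows make up. A row lasts 1/10 s, in which the tool goes at most 50 mm and 8.59 degrees, less where a joint would pass 70% of its speed; a pose out of reach is approached as far as the arm can. A call with a gripper value outside its range is refused whole. The fingers move at their own pace and stop on an object; FORCE is the grip in N (left out, the last holds). Time passes only in rows, so rows that repeat a pose let the fingers close, or fill a call up. It gives the time, the measured TCP pose, the force and the opening at its end, in the units of the state.
- telemetry.get_state(): the state, without advancing time (a new reading comes with each control period).
- optics.get_image(name): name is "scene" or "top" or "wrist"; returns the picture (384x512x3 uint8, red, green, blue); there is no depth.
- optics.camera_params(name): a dict with "camera_matrix" (3x3 intrinsics, pixels), "eye" and "attitude" of the camera in the world; the wrist camera has in their place "tool_from_camera" (4x4, takes a point from camera to tool coordinates, whose origin is the TCP and whose axes are the flange's). Camera axes: x right, y up, looking along -z (the intrinsics and any distortion apply to the point x, -y, -z); pixel columns grow to the right and rows downward; lengths in m; the calibration is good to about 2 mm. A picture is of the moment at which its call begins: read the wrist's pose just before it. camera_params takes no time and is no camera call.
- manip.hand_in(): hands the job in, once; it reports no verdict.
The state is a dict: "time": time; "joint_positions": joint angles; "joint_vel": joint speeds; "joint_torque": joint torques, N m; "ee_pos": TCP position; "tool_rot": TCP orientation; "ft_force": force on the tool from outside, world axes, zero at the start; "moment": the same for the moment, N m; "finger_gap": finger opening in m.
Only numpy, scipy, OpenCV 4.12 (cv2) and the standard library are available. Lean on these libraries where they do the work, as an engineer would, in place of code of your own. Each camera call takes 0.05 s, during which the arm holds its last target. There are 200 camera calls.

## Working session

There is one attempt and no reset: what is moved stays moved. The work goes in short steps, Python scripts to look and compute and a shell command to move; the robot and the scene stay as the last step left them, time stands still between calls to the robot, and variables do not carry over. Pictures are saved under pics/ and viewed, about 8 in all and at most 12, crops included, and the job is handed in when it is done.

```bash
ls; mkdir -p pics
python3 - <<'E'
from workcell import telemetry, optics, manip
import cv2, numpy as np
for n in ("scene","top"):
    im=optics.get_image(n); cv2.imwrite(f"pics/{n}0.png",im[:,:,::-1])
    p=optics.camera_params(n); print(n,{k:np.round(v,4).tolist() if not isinstance(v,str) else v for k,v in p.items()})
print({k:np.round(v,4).tolist() for k,v in optics.camera_params("wrist").items()})
s=telemetry.get_state(); print({k:np.round(v,3).tolist() for k,v in s.items()})
a=cv2.imread("pics/top0.png"); cv2.imwrite("pics/top0b.png",cv2.resize(a,(800,600),interpolation=cv2.INTER_CUBIC))
E
```

```text
pics
scene {'camera_matrix': [[369.2942, 0.0, 251.2521], [0.0, 369.2942, 188.2701], [0.0, 0.0, 1.0]], 'eye': [1.293, -0.1765, 0.9383], 'attitude': [[0.2596, -0.6929, 0.6727], [0.9657, 0.182, -0.1853], [0.006, 0.6977, 0.7164]]}
top {'camera_matrix': [[483.848, 0.0, 263.3172], [0.0, 483.848, 185.5445], [0.0, 0.0, 1.0]], 'eye': [0.3867, 0.0189, 1.6126], 'attitude': [[0.0133, 0.9981, -0.0602], [-0.9999, 0.0128, -0.0097], [-0.009, 0.0604, 0.9981]]}
{'camera_matrix': [[312.1591, 0.0, 256.3023], [0.0, 312.1591, 186.8566], [0.0, 0.0, 1.0]], 'tool_from_camera': [[0.0011, 0.9701, 0.2428, 0.0664], [1.0, -0.0009, -0.001, -0.0002], [-0.0008, 0.2428, -0.9701, -0.1444], [0.0, 0.0, 0.0, 1.0]]}
{'time': 0.1, 'joint_positions': [-1.367, 0.334, 0.04, 1.466, -0.013, 1.343, -0.058], 'joint_vel': [0.0, -0.001, 0.0, -0.001, -0.002, -0.002, 0.001], 'joint_torque': [0.004, -65.782, 1.34, -40.471, -0.06, 0.041, 0.0], 'ee_pos': [0.194, 0.62, 0.241], 'tool_rot': [[-0.954, 0.298, -0.0], [0.298, 0.954, -0.001], [-0.0, -0.001, -1.0]], 'ft_force': [0.004, -0.048, -0.662], 'moment': [-0.01, -0.049, -0.01], 'finger_gap': 0.087}
```

View pics/top0b.png

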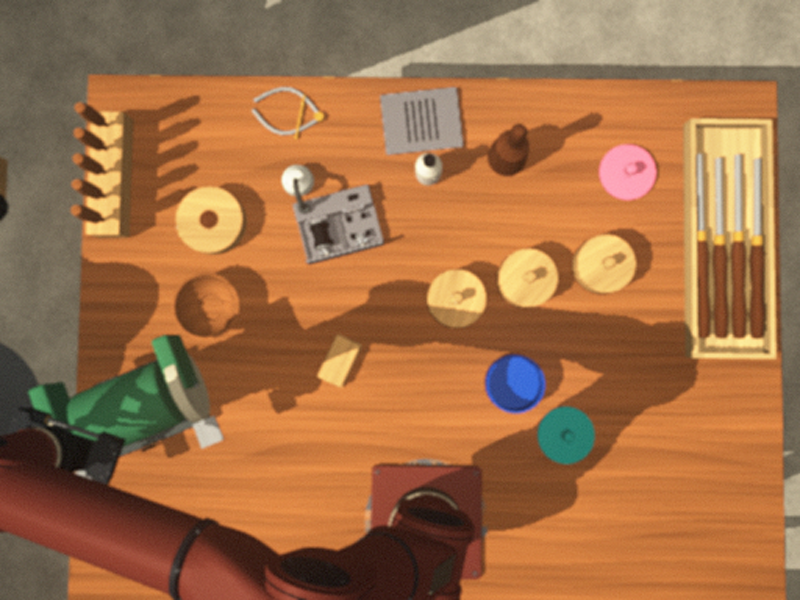

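View pics/scene0.png

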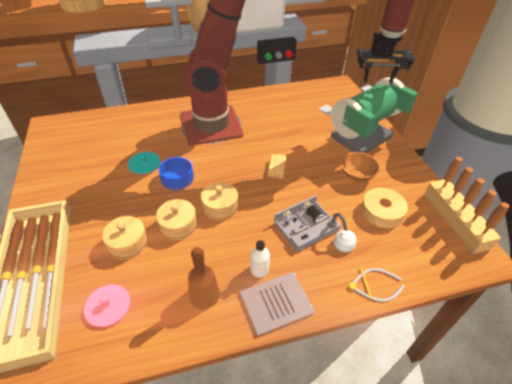

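Top view: candidates for pots (800×600 px) are pale lidded pots at (457,297), (528,277) and (605,263). The blue pot (516,383), pink lid (628,172) and turquoise lid (567,435) are decoys. The lamp base is at (338,222), with its gooseneck up-left, so lamp +x points up in the image and the empty bay is on the right.

```bash
cat > h.py <<'E'
import numpy as np, cv2
from workcell import telemetry, optics
def cam(n, st=None):
    p=optics.camera_params(n); K=np.array(p["camera_matrix"])
    if n=="wrist":
        T=np.array(p["tool_from_camera"]); R0=np.array(st["tool_rot"]); 
        return K, R0@T[:3,:3], np.array(st["ee_pos"])+R0@T[:3,3]
    return K,np.array(p["attitude"]),np.array(p["eye"])
def pt(c,u,v,z):
    K,R,e=c; d=R@np.array([(u-K[0,2])/K[0,0],-(v-K[1,2])/K[1,1],-1.]); return e+d*(z-e[2])/d[2]
def px(c,P):
    K,R,e=c; q=R.T@(np.array(P)-e); return np.array([K[0,2]+K[0,0]*q[0]/-q[2],K[1,2]-K[1,1]*q[1]/-q[2]])
def snap(name,n="wrist"):
    st=telemetry.get_state(); im=optics.get_image(n)[:,:,::-1].copy(); cv2.imwrite(f"pics/{name}.png",im)
    np.savez(f"pics/{name}.npz",ee_pos=st["ee_pos"],tool_rot=st["tool_rot"]); return im,cam(n,st),st
E
python3 - <<'E'
from h import *
c=cam("top"); s=.64
for u,v in((457,297),(528,277),(605,263)): print("lid",pt(c,u*s,v*s,.06).round(3))
for u,v in((295,215),(370,187),(383,243),(308,263)): print("lampcorner",pt(c,u*s,v*s,.02).round(3))
for nm,u,v in(("blue",516,383),("turq",567,435),("pink",628,172),("mallet",508,155),("oil",429,168),("sander",340,362),("boxL",685,120),("boxB",690,357),("vent",380,95),("ventB",465,150),("bowl",207,305)): print(nm,pt(c,u*s,v*s,.0).round(3))
a=cv2.imread("pics/top0.png")[110:180,175:265]; cv2.imwrite("pics/lampcrop.png",cv2.resize(a,None,fx=7,fy=7,interpolation=cv2.INTER_CUBIC))
E
```

```text
lid [ 0.467 -0.06   0.06 ]
lid [ 0.51  -0.205  0.06 ]
lid [ 0.541 -0.363  0.06 ]
lampcorner [0.639 0.284 0.02 ]
lampcorner [0.701 0.126 0.02 ]
lampcorner [0.582 0.096 0.02 ]
lampcorner [0.537 0.254 0.02 ]
blue [ 0.289 -0.189  0.   ]
turq [ 0.182 -0.297  0.   ]
pink [ 0.744 -0.428  0.   ]
mallet [ 0.778 -0.17   0.   ]
oil [0.748 0.    0.   ]
sander [0.328 0.185 0.   ]
boxL [ 0.859 -0.551  0.   ]
boxB [ 0.349 -0.557  0.   ]
vent [0.907 0.109 0.   ]
ventB [ 0.788 -0.077  0.   ]
bowl [0.446 0.472 0.   ]
```

View pics/lampcrop.png

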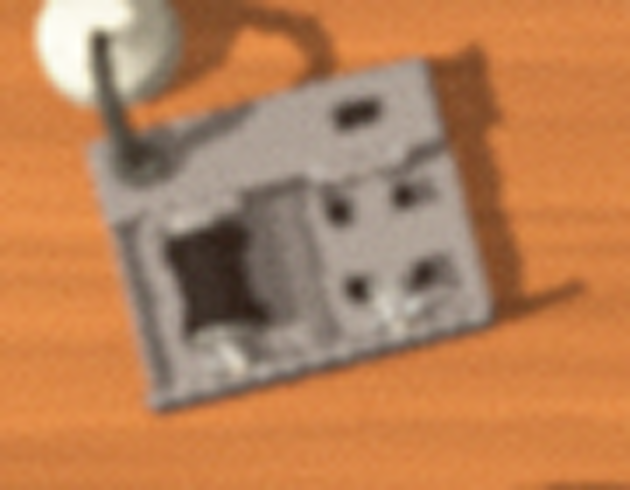

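Crop: the left bay holds the dark cell. The right bay is empty, with its coil spring at the bottom edge (400,310), saddles, and the lip at the top. Lamp yaw is about +14.5° and the bay is near (0.61, 0.15). I'll move over the lamp for a close look.

```bash
python3 -m handwheel '{"hand":[0,0,0,0,0],"dp":[[30,-34,4],[60,-68,8],[90,-102,12],[120,-136,16],[150,-170,20]],"turn":[[0,0,0.11],[0,0,0.22],[0,0,0.33],[0,0,0.44],[0,0,0.55]]}' 30
python3 -m handwheel '{"hand":[0,0,0,0,0],"dp":[[30,-34,0],[60,-68,0],[90,-102,0],[120,-136,0],[150,-170,0]],"turn":[[0,0,0],[0,0,0],[0,0,0],[0,0,0],[0,0,0]]}'
python3 -m handwheel '{"hand":[0,0,0,0,0],"dp":[[30,-35,-15],[60,-70,-30],[90,-105,-40],[110,-130,-50],[110,-130,-50]],"turn":[[0,0,0],[0,0,0],[0,0,0],[0,0,0],[0,0,0]]}'
python3 - <<'E'
from h import *
im,c,st=snap("w1"); print(st["time"],st["ee_pos"].round(4) if hasattr(st["ee_pos"],"round") else st["ee_pos"], np.round(st["tool_rot"],3).tolist(),st["ft_force"])
cv2.imwrite("pics/w1b.png",cv2.resize(im,(800,600),interpolation=cv2.INTER_CUBIC))
E
```

```text
time: 0.6
ee_pos: [0.3447, 0.4487, 0.2614]
tool_rot: [[-0.968, -0.249, -0.0], [-0.249, 0.968, -0.0], [0.0, -0.0, -1.0]]
ft_force: [2.0, 0.0, -0.2]
finger_gap: 0.0872
time: 1.1
ee_pos: [0.4946, 0.2787, 0.2614]
tool_rot: [[-0.97, -0.245, -0.0], [-0.245, 0.97, -0.0], [0.0, -0.0, -1.0]]
ft_force: [-0.0, 0.7, -0.9]
finger_gap: 0.0872
time: 1.6
ee_pos: [0.6053, 0.1443, 0.2095]
tool_rot: [[-0.971, -0.237, -0.002], [-0.237, 0.971, -0.004], [0.003, -0.003, -1.0]]
ft_force: [-0.5, -0.3, -0.4]
finger_gap: 0.0871
1.6 [0.6053 0.1443 0.2095] [[-0.971, -0.237, -0.002], [-0.237, 0.971, -0.004], [0.003, -0.003, -1.0]] [-0.45724553 -0.26344955 -0.44708974]
```

View pics/w1b.png

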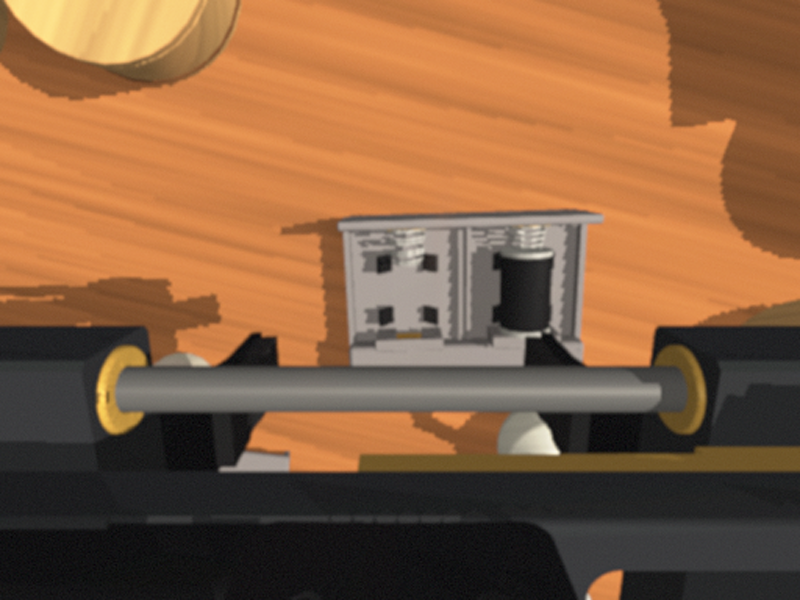

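Wrist view (800 px): the spring wall's top edge runs (338,220)–(602,215), the empty bay is centred near x=408, the spring is at (410,245), and the filled cell is at (527,290). I'll enlarge this to measure it.

Run:
```python
from h import *
a=cv2.imread("pics/w1.png")[130:240,205:395]; b=cv2.resize(a,None,fx=4.2,fy=4.2,interpolation=cv2.INTER_CUBIC); b=np.clip(b*1.3,0,255).astype('uint8'); cv2.imwrite("pics/w1c.png",b)
```

```text
(no output)
```

View pics/w1c.png

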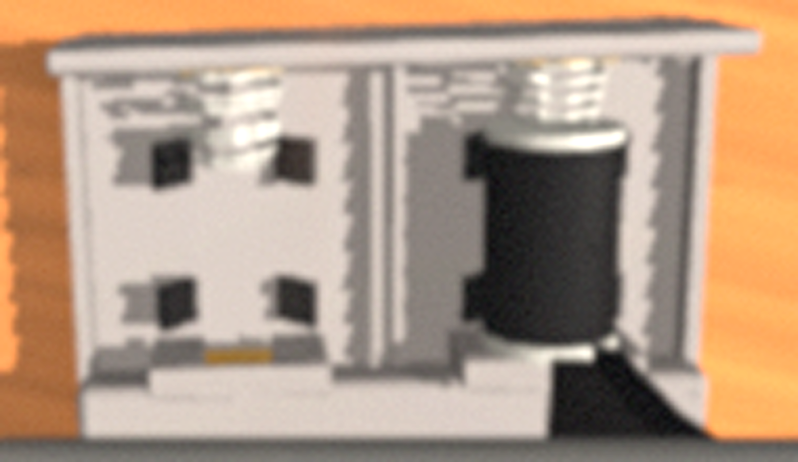

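```bash
cat > meas.py <<'E'
from h import *
s=np.load("pics/w1.npz"); c=cam("wrist",s)
f=lambda u,v,z: pt(c,205+u/4.2-.4,130+v/4.2-.4,z)
# (crop px, lamp xyz)
F=[((52,71),(-46,83,48),-1),((762,51),(-46,83,48),1),((152,366),(30,-63,38.5),0),((332,362),(30,-17,38.5),0),
((152,164),(-19,-60,24),0),((315,161),(-19,-20,24),0),((158,303),(19,-60,24),0),((315,298),(19,-20,24),0)]
A=[];B=[]
for (p,l,sg) in F:
    l=list(l); 
    if sg: l[1]*=sg
    A.append(l[:2]); B.append(f(*p,l[2]/1000)[:2]*1000)
A=np.array(A,float);B=np.array(B)
def fit(A,B):
    a=A-A.mean(0);b=B-B.mean(0); th=np.arctan2((a[:,0]*b[:,1]-a[:,1]*b[:,0]).sum(),(a*b).sum())
    R=np.array([[np.cos(th),-np.sin(th)],[np.sin(th),np.cos(th)]]); return R,B.mean(0)-R@A.mean(0),th
R,t,th=fit(A,B); print("yaw",np.degrees(th),"origin",t,"\nres",np.round((B-t)@R-A,1).tolist())
print("bay",R@[0,-40]+t)
E
python3 meas.py
```

```text
yaw 15.395486360732125 origin [607.08563605 190.825306  ] 
res [[0.0, 0.8], [-0.0, -0.3], [0.5, 0.6], [0.7, 0.3], [0.1, -1.1], [0.5, 0.5], [-0.8, -1.0], [-1.0, 0.2]]
bay [617.70484274 152.26065316]
```

The fit is good, with residuals within 1 mm: lamp yaw 15.4°, bay at (617.7, 152.3) mm. Next I'll view the pots from above.

```bash
python3 -m handwheel '{"hand":[0,0,0,0,0],"dp":[[0,-40,16],[4,-80,32],[8,-120,50],[12,-160,60],[16,-200,70]],"turn":[[0,0,0],[0,0,0],[0,0,0],[0,0,0],[0,0,0]]}' 
python3 -m handwheel '{"hand":[0,0,0,0,0],"dp":[[5,-40,0],[10,-80,0],[15,-120,0],[20,-140,0],[20,-140,0]],"turn":[[0,0,0],[0,0,0],[0,0,0],[0,0,0],[0,0,0]]}'
python3 - <<'E'
from h import *
im,c,st=snap("w2"); print(st["time"],st["ee_pos"].round(4))
cv2.imwrite("pics/w2b.png",cv2.resize(im,(800,600),interpolation=cv2.INTER_CUBIC))
E
```

```text
time: 2.15
ee_pos: [0.6197, -0.0492, 0.2826]
tool_rot: [[-0.969, -0.247, 0.001], [-0.247, 0.969, 0.001], [-0.001, 0.001, -1.0]]
ft_force: [0.3, -0.2, -0.5]
finger_gap: 0.087
time: 2.65
ee_pos: [0.6394, -0.192, 0.2815]
tool_rot: [[-0.97, -0.241, -0.0], [-0.241, 0.97, -0.001], [0.001, -0.001, -1.0]]
ft_force: [-0.0, -0.2, -0.1]
finger_gap: 0.0872
2.65 [ 0.6394 -0.192   0.2815]
```

View pics/w2b.png

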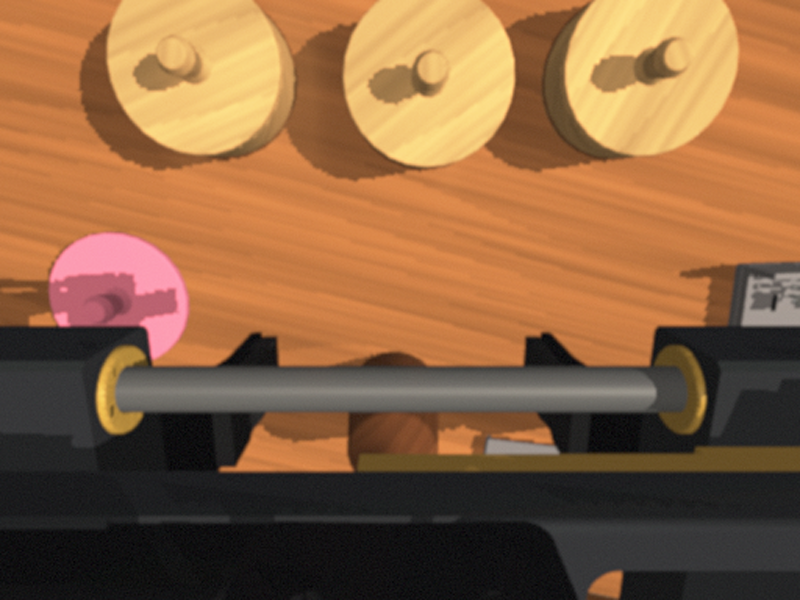

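Pots in view, with knob tops at (176,54), (431,71) and (673,56). There is a wide free strip between the pots and the pink lid, mallet and lamp.

Run:
```python
from h import *
c=cam("wrist",np.load("pics/w2.npz")); s=.64
for n,u,v in (("A",673,55),("B",431,70),("C",176,54)): print(n,"knob",(pt(c,u*s,v*s,.094)*1000).round(1))
print("pink",pt(c,118*s,300*s,.0).round(3),"lampedge",pt(c,735*s,325*s,.02).round(3),"mallet front",pt(c,395*s,352*s,.21).round(3))
im=cv2.imread("pics/w2.png"); 
h=cv2.cvtColor(im,cv2.COLOR_BGR2HSV); m=((h[...,0]>14)&(h[...,0]<28)&(h[...,2]>190)&(h[...,1]<150)).astype('uint8')
t=cv2.cvtColor(cv2.imread("pics/top0.png"),cv2.COLOR_BGR2HSV); ct=cam("top")
m=cv2.inRange(t,(14,60,150),(30,190,255)); m=cv2.morphologyEx(m,cv2.MORPH_OPEN,np.ones((3,3)))
for k in cv2.findContours(m,cv2.RETR_EXTERNAL,cv2.CHAIN_APPROX_NONE)[0]:
    if 500<cv2.contourArea(k)<1600: 
        (x,y),ax,_=cv2.fitEllipse(cv2.convexHull(k)); print("top disc",round(x),round(y),np.round(ax,1),(pt(ct,x,y,.06)*1000).round(1))
```

```text
A knob [466.  -59.5  94. ]
B knob [ 511.1 -204.1   94. ]
C knob [ 540.8 -361.1   94. ]
pink [ 0.748 -0.428  0.   ] lampedge [0.631 0.107 0.02 ] mallet front [ 0.656 -0.19   0.21 ]
top disc 216 231 [23.4 36.5] [331.5 183.2  60. ]
top disc 292 190 [37.2 38.9] [467.4 -58.6  60. ]
top disc 337 177 [39.1 39.8] [ 509.4 -203.8   60. ]
top disc 387 169 [38.6 41.6] [ 539.7 -361.1   60. ]
top disc 133 140 [43.4 44.6] [622.4 458.3  60. ]
top disc 67 114 [29.8 94.1] [704.  676.7  60. ]
```

```bash
python3 -m handwheel '{"hand":[0,0,0,0,0],"dp":[[-40,-4,-30],[-80,-8,-60],[-120,-12,-90],[-128,-12,-130],[-128,-12,-160]],"turn":[[0,0,0],[0,0,0],[0,0,0],[0,0,0],[0,0,0]]}' 20
python3 -m handwheel '{"hand":[0,0,0.6,1,1],"dp":[[0,0,-25],[0,0,-37],[0,0,-37],[0,0,-37],[0,0,-37]],"turn":[[0,0,0],[0,0,0],[0,0,0],[0,0,0],[0,0,0]]}' 20
python3 -m handwheel '{"hand":[1,1,1,1,1],"dp":[[0,0,0],[0,0,0],[0,0,0],[0,0,15],[0,0,50]],"turn":[[0,0,0],[0,0,0],[0,0,0],[0,0,0],[0,0,0]]}' 20
```

```text
time: 3.2
ee_pos: [0.5102, -0.1987, 0.1203]
tool_rot: [[-0.969, -0.247, 0.0], [-0.247, 0.969, 0.003], [-0.001, 0.002, -1.0]]
ft_force: [1.0, 0.2, 0.2]
finger_gap: 0.0869
time: 3.7
ee_pos: [0.5129, -0.2015, 0.086]
tool_rot: [[-0.969, -0.245, 0.002], [-0.245, 0.969, -0.0], [-0.002, -0.001, -1.0]]
ft_force: [-0.2, 0.0, 0.5]
finger_gap: 0.0704
time: 4.2
ee_pos: [0.5102, -0.2011, 0.1337]
tool_rot: [[-0.97, -0.245, -0.005], [-0.245, 0.97, 0.0], [0.005, 0.002, -1.0]]
ft_force: [0.8, 0.6, 0.3]
finger_gap: 0.0306
```

The fingers close at about 80 mm/s, so they were still open when the arm lifted and missed the knob. I'll redo the grasp from a smaller opening.

```bash
python3 -m handwheel '{"hand":[0.4,0.4,0.4,0.4,0.4],"dp":[[0,-3,0],[0,-3,0],[0,-3,-15],[0,-3,-50],[0,-3,-50]],"turn":[[0,0,0],[0,0,0],[0,0,0],[0,0,0],[0,0,0]]}' 20
python3 -m handwheel '{"hand":[1,1,1,1,1],"dp":[[0,0,0],[0,0,0],[0,0,0],[0,0,0],[0,0,0]],"turn":[[0,0,0],[0,0,0],[0,0,0],[0,0,0],[0,0,0]]}' 20
python3 -m handwheel '{"hand":[1,1,1,1,1],"dp":[[0,0,10],[0,0,40],[0,0,60],[30,-18,60],[65,-38,60]],"turn":[[0,0,0],[0,0,0],[0,0,0],[0,0,0],[0,0,0]]}' 20
```

```text
time: 4.7
ee_pos: [0.5106, -0.2042, 0.0809]
tool_rot: [[-0.97, -0.245, -0.003], [-0.245, 0.97, -0.0], [0.003, 0.001, -1.0]]
ft_force: [-0.2, 0.4, 0.7]
finger_gap: 0.0512
time: 5.2
ee_pos: [0.5119, -0.2046, 0.0847]
tool_rot: [[-0.97, -0.245, 0.0], [-0.245, 0.97, 0.0], [-0.0, -0.0, -1.0]]
ft_force: [-0.1, -1.0, -0.7]
finger_gap: 0.0217
time: 5.7
ee_pos: [0.578, -0.2424, 0.1469]
tool_rot: [[-0.969, -0.246, 0.003], [-0.246, 0.969, 0.001], [-0.003, 0.0, -1.0]]
ft_force: [1.3, 0.2, 0.1]
finger_gap: 0.0213
```

```bash
python3 -m handwheel '{"hand":[1,1,1,1,1],"dp":[[36,-21,0],[72,-43,-30],[72,-43,-50],[72,-43,-50],[72,-43,-50]],"turn":[[0,0,0],[0,0,0],[0,0,0],[0,0,0],[0,0,0]]}' 20
python3 - <<'E'
from h import *
im,c,st=snap("w3"); print(st["time"],st["ee_pos"].round(4),st["ft_force"])
cv2.imwrite("pics/w3b.png",cv2.resize(im,(640,480),interpolation=cv2.INTER_CUBIC))
E
```

```text
time: 6.2
ee_pos: [0.6484, -0.2855, 0.0952]
tool_rot: [[-0.97, -0.244, -0.001], [-0.244, 0.97, 0.0], [0.001, 0.0, -1.0]]
ft_force: [-0.4, -0.7, -1.7]
finger_gap: 0.0212
6.2 [ 0.6484 -0.2855  0.0952] [-0.41902814 -0.68597722 -1.71866127]
```

View pics/w3b.png

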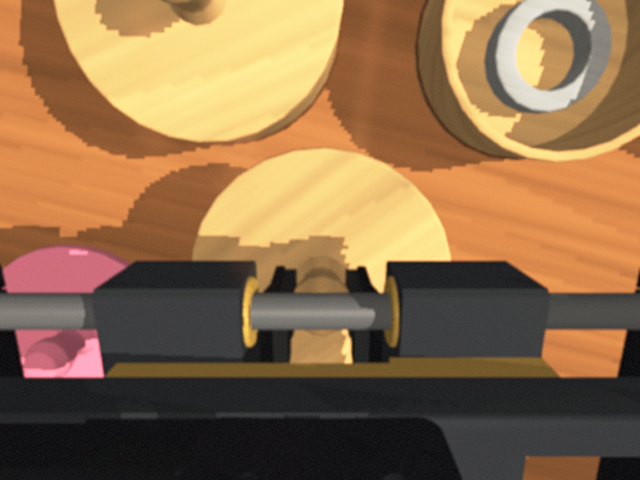

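The lid of pot B is held well, and pot B contains the steel collar (ring at (550,55)). I'll set the lid down and go to pot A.

```bash
python3 -m handwheel '{"hand":[1,1,1,0.4,0.4],"dp":[[0,0,-35],[0,0,-56],[0,0,-56],[0,0,-56],[0,0,-56]],"turn":[[0,0,0],[0,0,0],[0,0,0],[0,0,0],[0,0,0]]}' 20
python3 -m handwheel '{"hand":[0.4,0.4,0.4,0.4,0.4],"dp":[[0,0,0],[0,0,15],[0,0,60],[0,0,100],[-30,30,115]],"turn":[[0,0,0],[0,0,0],[0,0,0],[0,0,0],[0,0,0]]}' 20
python3 -m handwheel '{"hand":[0.4,0.4,0.4,0.4,0.4],"dp":[[-30,38,0],[-60,76,0],[-90,114,0],[-120,152,0],[-150,190,0]],"turn":[[0,0,0],[0,0,0],[0,0,0],[0,0,0],[0,0,0]]}' 20
```

```text
time: 6.75
ee_pos: [0.6499, -0.286, 0.0414]
tool_rot: [[-0.97, -0.245, 0.003], [-0.245, 0.97, -0.001], [-0.003, -0.002, -1.0]]
ft_force: [-0.2, 1.0, 0.9]
finger_gap: 0.0308
time: 7.25
ee_pos: [0.622, -0.26, 0.16]
tool_rot: [[-0.97, -0.242, 0.008], [-0.242, 0.97, -0.006], [-0.007, -0.008, -1.0]]
ft_force: [0.7, 0.9, 1.1]
finger_gap: 0.0516
time: 7.75
ee_pos: [0.4678, -0.0646, 0.1548]
tool_rot: [[-0.97, -0.244, 0.002], [-0.244, 0.97, 0.0], [-0.002, -0.0, -1.0]]
ft_force: [0.4, 1.1, -0.3]
finger_gap: 0.0519
```

```bash
python3 -m handwheel '{"hand":[0.4,0.4,0.4,1,1],"dp":[[-1,5,-20],[-1,5,-60],[-1,5,-70],[-1,5,-70],[-1,5,-70]],"turn":[[0,0,0],[0,0,0],[0,0,0],[0,0,0],[0,0,0]]}' 20
python3 -m handwheel '{"hand":[1,1,1,1,1],"dp":[[0,0,0],[0,0,0],[0,0,0],[0,0,10],[0,0,50]],"turn":[[0,0,0],[0,0,0],[0,0,0],[0,0,0],[0,0,0]]}' 20
python3 -m handwheel '{"hand":[1,1,1,1,1],"dp":[[38,12,0],[76,24,0],[114,36,0],[154,45,-20],[154,45,-40]],"turn":[[0,0,0],[0,0,0],[0,0,0],[0,0,0],[0,0,0]]}' 20
python3 - <<'E'
from h import *
im,c,st=snap("w4"); print(st["time"],st["ee_pos"].round(4),st["ft_force"])
cv2.imwrite("pics/w4b.png",cv2.resize(im,(640,480),interpolation=cv2.INTER_CUBIC))
E
```

```text
time: 8.25
ee_pos: [0.4686, -0.0612, 0.0849]
tool_rot: [[-0.97, -0.244, 0.001], [-0.244, 0.97, -0.0], [-0.001, -0.001, -1.0]]
ft_force: [-0.5, 0.1, 0.4]
finger_gap: 0.043
time: 8.75
ee_pos: [0.4653, -0.0608, 0.1318]
tool_rot: [[-0.97, -0.245, -0.006], [-0.245, 0.97, -0.002], [0.007, 0.0, -1.0]]
ft_force: [0.9, 0.8, -0.7]
finger_gap: 0.0215
time: 9.25
ee_pos: [0.6263, -0.0133, 0.0933]
tool_rot: [[-0.969, -0.248, 0.003], [-0.248, 0.969, -0.001], [-0.003, -0.001, -1.0]]
ft_force: [0.9, 0.3, -1.3]
finger_gap: 0.0212
9.25 [ 0.6263 -0.0133  0.0933] [ 0.91757316  0.30405404 -1.31202391]
```

View pics/w4b.png

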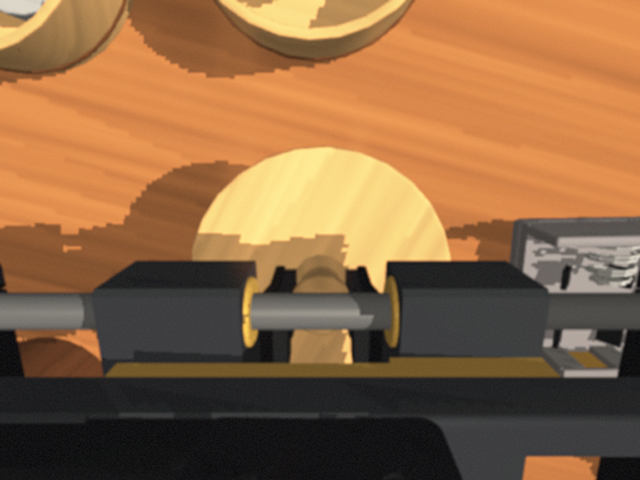

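Lid A is held. The inside of pot A isn't visible yet. I'll lay the lid down and then look into the pot.

```bash
python3 -m handwheel '{"hand":[1,1,1,0.4,0.4],"dp":[[-5,0,-35],[-5,0,-54],[-5,0,-54],[-5,0,-54],[-5,0,-54]],"turn":[[0,0,0],[0,0,0],[0,0,0],[0,0,0],[0,0,0]]}' 20
python3 -m handwheel '{"hand":[0.4,0.4,0.4,0.4,0.4],"dp":[[0,0,0],[0,0,15],[0,0,60],[-20,-5,110],[-50,-15,150]],"turn":[[0,0,0],[0,0,0],[0,0,0],[0,0,0],[0,0,0]]}' 20
python3 - <<'E'
from h import *
im,c,st=snap("w5"); print(st["time"],st["ee_pos"].round(4),st["ft_force"])
cv2.imwrite("pics/w5b.png",cv2.resize(im,(640,480),interpolation=cv2.INTER_CUBIC))
E
```

```text
time: 9.8
ee_pos: [0.6177, -0.0157, 0.0415]
tool_rot: [[-0.97, -0.244, 0.002], [-0.244, 0.97, 0.0], [-0.002, -0.0, -1.0]]
ft_force: [-0.1, 0.4, 1.0]
finger_gap: 0.0306
time: 10.3
ee_pos: [0.5704, -0.0293, 0.1892]
tool_rot: [[-0.969, -0.246, 0.003], [-0.246, 0.969, -0.0], [-0.003, -0.001, -1.0]]
ft_force: [1.1, 0.6, 1.1]
finger_gap: 0.0521
10.3 [ 0.5704 -0.0293  0.1892] [1.08831217 0.58575308 1.1017143 ]
```

View pics/w5b.png

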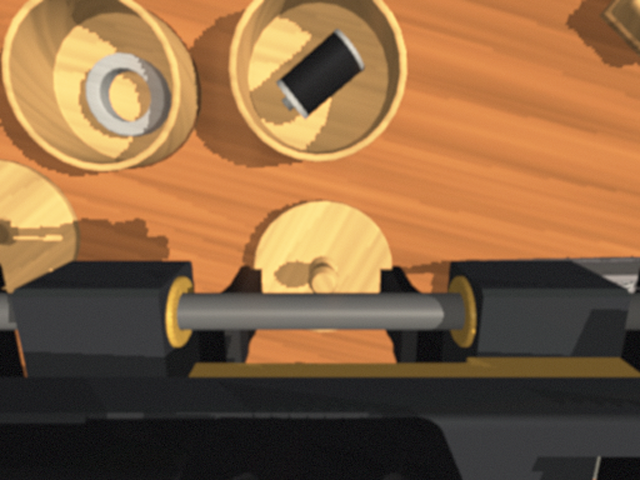

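Found it: the cell lies in pot A, with its boss at lower left (287,105) and its tail at upper right (351,50) in the 640-px view. Next I'll measure its pose.

Run:
```python
from h import *
c=cam("wrist",np.load("pics/w5.npz")); s=.8
im=cv2.imread("pics/w5.png"); g=im.max(2).astype(int); m=np.zeros_like(g,np.uint8); m[15:105,210:300]=(g[15:105,210:300]<60)*255
k=max(cv2.findContours(m,cv2.RETR_EXTERNAL,cv2.CHAIN_APPROX_NONE)[0],key=cv2.contourArea)
r=cv2.minAreaRect(k); print(r); b=cv2.boxPoints(r); print(b.round(1).tolist())
for q in b: print("corner",(pt(c,*q,.023)*1000).round(1))
P=lambda u,v:(pt(c,u*s-.1,v*s-.1,.023)*1000)[:2]
sh,ta,tip=P(293,98),P(351,50),P(286,105); print("sh",sh,"tail",ta,"tip",tip,np.linalg.norm(sh-ta),np.linalg.norm(tip-ta))
d=sh-ta; print("boss dir deg",np.degrees(np.arctan2(d[1],d[0])),"center",(ta+31*d/np.linalg.norm(d)))
# pot rim inner center
print("rim", (pt(c,318*s,75*s,.052)*1000).round(1))
```

```text
((256.9098205566406, 57.99180221557617), (36.490509033203125, 56.72034454345703), 50.19443130493164)
[[223.39999389648438, 62.099998474121094], [267.0, 25.799999237060547], [290.3999938964844, 53.900001525878906], [246.8000030517578, 90.19999694824219]]
corner [473.3 -85.4  23. ]
corner [433.5 -53.9  23. ]
corner [451.  -26.9  23. ]
corner [492.2 -58.3  23. ]
sh [484.72890434 -72.32183404] tail [441.75968782 -38.78530219] tip [490.9296264  -76.30369422] 54.50736222208087 61.84911155835263
boss dir deg -37.97125769012374 center [466.19759232 -57.8585511 ]
rim [468.3 -56.8  52. ]
```

```bash
python3 -m handwheel '{"hand":[0.4,0.4,0.4,0.4,0.4],"dp":[[-25,-7,0],[-50,-14,0],[-75,-22,-20],[-103,-30,-50],[-103,-30,-70]],"turn":[[0,0,-0.148],[0,0,-0.296],[0,0,-0.444],[0,0,-0.592],[0,0,-0.74]]}' 30
python3 -m handwheel '{"hand":[0.4,0.4,0.4,0.4,0.4],"dp":[[0,0,0],[0,0,-10],[0,0,-20],[0,0,-20],[0,0,-20]],"turn":[[0,0,-0.1],[0,0,-0.17],[0,0,-0.17],[0,0,-0.17],[0,0,-0.17]]}' 30
python3 - <<'E'
from h import *
P=[]
for i in range(3):
    im,c,st=snap("w6"); P.append(st["ee_pos"])
print(st["time"],np.mean(P,0).round(4),np.std(P,0).round(4),np.round(st["tool_rot"],3).tolist(),st["ft_force"],np.round(st["joint_positions"],2))
cv2.imwrite("pics/w6b.png",cv2.resize(im,(640,480),interpolation=cv2.INTER_CUBIC))
E
```

```text
time: 10.85
ee_pos: [0.4633, -0.0608, 0.1153]
tool_rot: [[-0.877, 0.48, -0.001], [0.48, 0.877, 0.002], [0.002, 0.001, -1.0]]
ft_force: [-0.1, 1.0, 0.2]
finger_gap: 0.0524
time: 11.35
ee_pos: [0.4667, -0.0598, 0.096]
tool_rot: [[-0.789, 0.614, -0.0], [0.614, 0.789, -0.0], [0.0, -0.0, -1.0]]
ft_force: [-0.0, -0.2, 0.8]
finger_gap: 0.0522
11.45 [ 0.4668 -0.0598  0.0961] [0.0001 0.     0.0001] [[-0.789, 0.615, 0.001], [0.615, 0.789, 0.0], [-0.0, 0.0, -1.0]] [ 0.28923645 -0.49473894 -1.19803658] [-0.52  0.11  0.59  2.08 -0.07  0.97  1.01]
```

View pics/w6b.png

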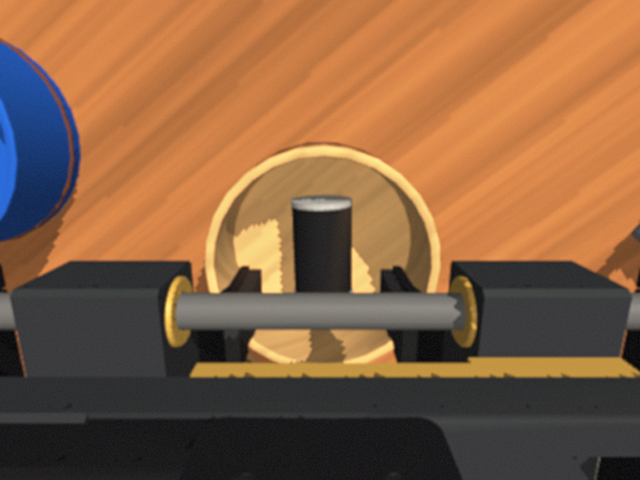

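The cell is aligned with the jaws (centred at x=322), with the tail rim at row ≈198. I'll compute the along-cell offset and then grasp.

```bash
python3 - <<'E'
from h import *
s=np.load("pics/w6.npz"); c=cam("wrist",s)
for z,v in((.04,198),(.04,197),(.023,201)):
    p=pt(c,322*.8,v*.8,z); print(z,v,(s["tool_rot"].T@(p-s["ee_pos"])*1000).round(1))
E
python3 -m handwheel '{"hand":[0.4,0.4,0.4,0.4,0.4],"dp":[[0,0,-20],[0,0,-45],[0,0,-60],[0,0,-67],[0,0,-67]],"turn":[[0,0,0],[0,0,0],[0,0,0],[0,0,0],[0,0,0]]}' 30
python3 -c "
from workcell import telemetry as t; s=t.get_state(); print(s['time'],s['ee_pos'],s['ft_force'])"
```

```text
0.04 198 [35.2  0.7 56.1]
0.04 197 [35.7  0.7 56.1]
0.023 201 [30.8  0.8 73.1]
time: 12.0
ee_pos: [0.4663, -0.0598, 0.0283]
tool_rot: [[-0.788, 0.615, -0.001], [0.615, 0.788, -0.0], [0.001, -0.001, -1.0]]
ft_force: [0.6, -0.5, 0.5]
finger_gap: 0.0522
12.0 [ 0.46630538 -0.05977191  0.02825218] [ 0.609338   -0.54218912  0.46720708]
```

```bash
python3 -m handwheel '{"hand":[1,1,1,1,1],"dp":[[0,0,0],[0,0,0],[0,0,0],[0,0,0],[0,0,10]],"turn":[[0,0,0],[0,0,0],[0,0,0],[0,0,0],[0,0,0]]}' 40
python3 -m handwheel '{"hand":[1,1,1,1,1],"dp":[[0,0,35],[0,0,75],[0,0,95],[30,38,95],[60,76,95]],"turn":[[0,0,0],[0,0,0],[0,0,0],[0,0,0.14],[0,0,0.28]]}'
python3 -m handwheel '{"hand":[1,1,1,1,1],"dp":[[30,38,0],[60,76,0],[90,115,0],[109,141,0],[109,141,0]],"turn":[[0,0,0.14],[0,0,0.28],[0,0,0.42],[0,0,0.56],[0,0,0.652]]}'
python3 -m handwheel '{"hand":[1,1,1,1,1],"dp":[[0,0,0],[0,0,0],[0,0,0],[0,0,0],[0,0,0]],"turn":[[0.035,-0.126,0],[0.0696,-0.2525,0],[0.0696,-0.2525,0],[0.0696,-0.2525,0],[0.0696,-0.2525,0]]}'
cat > st.py <<'E'
from h import *
# TCP and cell in lamp frame (mm); g: tail behind TCP, hh: TCP above axis
O=np.array([607.1,190.8,0]); a=np.radians(15.4); R=np.array([[np.cos(a),-np.sin(a),0],[np.sin(a),np.cos(a),0],[0,0,1]])
s=telemetry.get_state(); p=R.T@(np.array(s["ee_pos"])*1000-O); T=R.T@np.array(s["tool_rot"])
tail=p+T@[35,0,5.3]; tip=p+T@[-27,0,5.3]
print("t",round(s["time"],2),"tcp",p.round(1),"tail",tail.round(1),"tip",tip.round(1),"F lamp",(R.T@s["ft_force"]).round(1),"M",(R.T@s["moment"]).round(2),"gap",round(s["finger_gap"]*1000,1))
print("cellx",(-T[:,0]).round(3),"tool y",T[:,1].round(3),"F world",np.round(s["ft_force"],1))
E
python3 st.py
```

```text
time: 12.5
ee_pos: [0.4658, -0.0597, 0.0383]
tool_rot: [[-0.788, 0.615, -0.002], [0.615, 0.788, -0.0], [0.001, -0.001, -1.0]]
ft_force: [-0.2, 0.8, -1.0]
finger_gap: 0.0334
time: 13.0
ee_pos: [0.5278, 0.0167, 0.1359]
tool_rot: [[-0.929, 0.371, 0.003], [0.371, 0.929, 0.002], [-0.002, 0.003, -1.0]]
ft_force: [0.5, -0.5, -0.5]
finger_gap: 0.0328
time: 13.5
ee_pos: [0.6367, 0.163, 0.1334]
tool_rot: [[-0.961, -0.277, 0.0], [-0.277, 0.961, 0.001], [-0.0, 0.001, -1.0]]
ft_force: [0.1, -0.4, -1.2]
finger_gap: 0.0332
time: 14.0
ee_pos: [0.6369, 0.158, 0.1352]
tool_rot: [[-0.931, -0.266, 0.25], [-0.257, 0.964, 0.069], [-0.259, -0.0, -0.966]]
ft_force: [0.3, -0.9, -0.9]
finger_gap: 0.0334
t 14.0 tcp [ 20.  -39.5 135.2] tail [-12.4 -39.6 121. ] tip [ 47.5 -39.5 137. ] F lamp [ 0.1 -1.  -0.9] M [ 0.06  0.35 -0.02] gap 33.4
cellx [0.966 0.001 0.259] tool y [-0.001  1.    -0.   ] F world [ 0.3 -0.9 -0.9]
```

```bash
python3 -m handwheel '{"hand":[1,1,1,1,1],"dp":[[0,0,-30],[0,0,-55],[0,0,-68],[0,0,-74],[0,0,-74]],"turn":[[0,0,0],[0,0,0],[0,0,0],[0,0,0],[0,0,0]]}' 
python3 st.py
python3 - <<'E'
from h import *
im,c,st=snap("w7"); a=im[90:300,150:400]; cv2.imwrite("pics/w7b.png",cv2.resize(a,None,fx=2.8,fy=2.8,interpolation=cv2.INTER_CUBIC))
E
```

```text
time: 14.5
ee_pos: [0.6363, 0.1574, 0.0597]
tool_rot: [[-0.931, -0.266, 0.249], [-0.257, 0.964, 0.068], [-0.259, -0.0, -0.966]]
ft_force: [0.5, 0.1, -2.2]
finger_gap: 0.0331
t 14.5 tcp [ 19.3 -39.9  59.7] tail [-13.1 -39.9  45.5] tip [ 46.8 -39.9  61.6] F lamp [ 0.5 -0.1 -2.2] M [ 0.03  0.37 -0.02] gap 33.1
cellx [0.966 0.    0.259] tool y [-0.  1. -0.] F world [ 0.5  0.1 -2.2]
```

View pics/w7b.png

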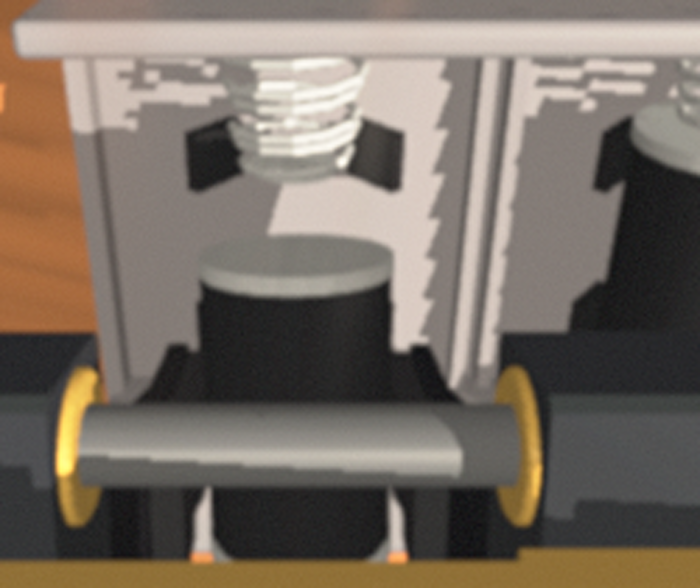

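The cell (centre x≈296) lines up with the spring and saddles (≈295). I'll push onto the spring in steps and gauge it by force.

```bash
python3 -m handwheel '{"hand":[1,1,1,1,1],"dp":[[-4,-1,0],[-8,-2,0],[-11.6,-3.2,0],[-15.4,-4.2,0],[-15.4,-4.2,0]],"turn":[[0,0,0],[0,0,0],[0,0,0],[0,0,0],[0,0,0]]}' 50 >/dev/null
python3 st.py
python3 -m handwheel '{"hand":[1,1,1,1,1],"dp":[[-2,-0.5,0],[-4,-1,0],[-6,-1.6,0],[-6,-1.6,0],[-6,-1.6,0]],"turn":[[0,0,0],[0,0,0],[0,0,0],[0,0,0],[0,0,0]]}' 50 >/dev/null
python3 st.py
```

```text
t 15.05 tcp [  3.  -39.7  60.4] tail [-29.4 -39.7  46.1] tip [ 30.4 -39.7  62.3] F lamp [ 3.1 -0.2 -0.5] M [ 0.08 -0.36 -0.02] gap 32.7
cellx [0.965 0.    0.261] tool y [-0.  1.  0.] F world [ 3.1  0.6 -0.5]
t 15.55 tcp [ -2.2 -39.7  60.6] tail [-34.6 -39.7  46.3] tip [ 25.2 -39.7  62.5] F lamp [ 6.8 -0.3 -0.9] M [ 0.05 -1.13  0.  ] gap 33.0
cellx [0.965 0.    0.262] tool y [-0.  1. -0.] F world [ 6.6  1.5 -0.9]
```

```bash
python3 -m handwheel '{"hand":[1,1,1,1,1],"dp":[[-2.4,-0.7,0],[-2.4,-0.7,-4],[-2.4,-0.7,-8],[-2.4,-0.7,-12],[-2.4,-0.7,-12]],"turn":[[0,0,0],[0,0,0],[0,0,0],[0,0,0],[0,0,0]]}' 50 >/dev/null
python3 st.py
python3 -m handwheel '{"hand":[1,1,1,1,1],"dp":[[0,0,-2],[0,0,-4],[0,0,-4],[0,0,-4],[0,0,-4]],"turn":[[0,0,0],[0,0,0],[0,0,0],[0,0,0],[0,0,0]]}' 50 >/dev/null
python3 st.py
```

```text
t 16.05 tcp [ -2.8 -39.6  49.9] tail [-35.1 -39.6  35.5] tip [ 24.7 -39.6  52. ] F lamp [10.1 -1.   4.4] M [ 0.15 -1.6   0.03] gap 33.3
cellx [0.964 0.    0.266] tool y [-0.  1.  0.] F world [10.   1.8  4.4]
t 16.55 tcp [ -2.2 -39.6  46.6] tail [-34.5 -39.6  32.2] tip [ 25.2 -39.6  48.7] F lamp [8.4 0.2 7.2] M [ 0.11 -1.78 -0.  ] gap 32.7
cellx [0.964 0.    0.267] tool y [-0.  1.  0.] F world [8.1 2.4 7.2]
```

```bash
python3 -m handwheel '{"hand":[1,1,1,1,1],"dp":[[0,0,-1.5],[0,0,-3],[0,0,-4.4],[0,0,-4.4],[0,0,-4.4]],"turn":[[-0.012,0.042,0],[-0.024,0.084,0],[-0.035,0.126,0],[-0.035,0.126,0],[-0.035,0.126,0]]}' 50 >/dev/null
python3 st.py
```

```text
t 17.05 tcp [ -2.1 -39.8  41.8] tail [-36.  -39.8  31.7] tip [ 25.4 -39.8  40.2] F lamp [9.8 0.2 6.5] M [ 0.08 -1.78 -0.01] gap 33.1
cellx [0.99  0.    0.138] tool y [-0.  1. -0.] F world [9.4 2.7 6.5]
```

```bash
python3 -m handwheel '{"hand":[1,1,1,1,1],"dp":[[0,0,-2],[0.3,0.1,-4],[0.6,0.2,-5.5],[0.6,0.2,-6],[0.6,0.2,-6]],"turn":[[-0.012,0.044,0],[-0.024,0.088,0],[-0.037,0.133,0],[-0.037,0.133,0],[-0.037,0.133,0]]}' 50 >/dev/null
python3 st.py
python3 - <<'E'
from h import *
im,c,st=snap("w8"); a=im[90:300,150:400]; cv2.imwrite("pics/w8b.png",cv2.resize(a,None,fx=2.8,fy=2.8,interpolation=cv2.INTER_CUBIC))
E
```

```text
t 17.55 tcp [ -1.6 -39.9  35.3] tail [-36.6 -39.9  30. ] tip [ 25.4 -39.9  30. ] F lamp [10.6  0.   5.3] M [ 0.02 -2.26  0.02] gap 32.9
cellx [1. 0. 0.] tool y [-0.     1.    -0.001] F world [10.2  2.8  5.3]
```

View pics/w8b.png

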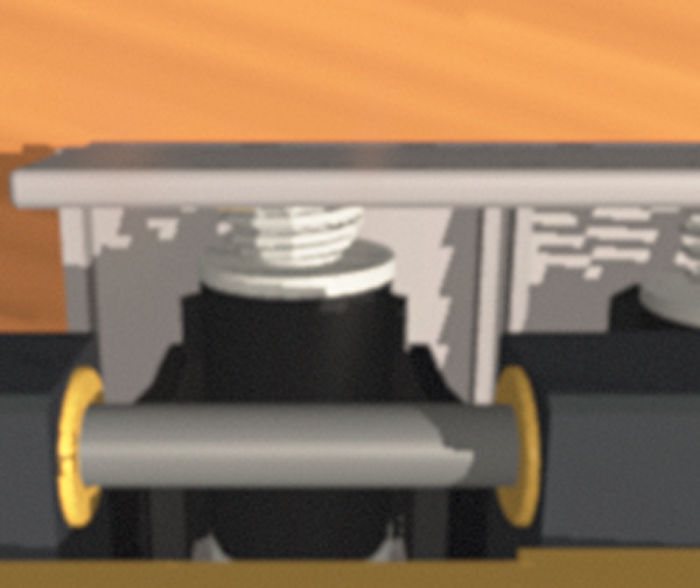

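Level, with the tail on the spring at about 10.6 N (≈15 mm). I'll press down slightly to get firmly under the lip, then ease forward.

```bash
python3 -m handwheel '{"hand":[1,1,1,1,1],"dp":[[0,0,-1],[0,0,-2],[0,0,-3],[0,0,-3],[0,0,-3]],"turn":[[0,0,0],[0,0,0],[0,0,0],[0,0,0],[0,0,0]]}' 50 >/dev/null
python3 st.py
```

```text
t 18.1 tcp [ -1.5 -39.9  35.1] tail [-36.5 -39.9  29.7] tip [ 25.5 -39.9  29.8] F lamp [-0.5  0.3 29.9] M [ 0.12  0.19 -0.08] gap 32.9
cellx [1.    0.    0.002] tool y [-0.  1.  0.] F world [-0.5  0.2 29.9]
```

```bash
python3 -m handwheel '{"hand":[1,1,1,1,1],"dp":[[0,0,1.5],[0,0,2.6],[1.9,0.5,2.6],[3.8,1,2.6],[3.8,1,2.6]],"turn":[[0,0,0],[0,0,0],[0,0,0],[0,0,0],[0,0,0]]}' 50 >/dev/null
python3 st.py
```

```text
t 18.6 tcp [ -0.9 -39.9  35.2] tail [-35.9 -39.9  30.1] tip [ 26.1 -39.9  29.7] F lamp [-5.7 -0.2 20.5] M [ 0.16  1.34 -0.12] gap 33.1
cellx [ 1.     0.    -0.006] tool y [-0.  1.  0.] F world [-5.5 -1.7 20.5]
```

```bash
python3 -m handwheel '{"hand":[1,1,1,1,1],"dp":[[0,0,0.5],[0,0,1],[0,0,1.5],[0,0,1.5],[0,0,1.5]],"turn":[[0,0,0],[0,0,0],[0,0,0],[0,0,0],[0,0,0]]}' 50 >/dev/null
python3 st.py
python3 - <<'E'
from h import *
im,c,st=snap("w9"); a=im[90:300,150:400]; cv2.imwrite("pics/w9b.png",cv2.resize(a,None,fx=2.8,fy=2.8,interpolation=cv2.INTER_CUBIC))
# tail rim: bright->dark transitions along centre columns, native px
for n in ("w8","w9"):
    g=cv2.imread(f"pics/{n}.png").max(2).astype(int); print(n,g[140:215:2,250:262].mean(1).round().astype(int).tolist())
E
```

```text
t 19.1 tcp [  0.3 -39.9  35.3] tail [-34.7 -39.9  30.1] tip [ 27.3 -39.9  30. ] F lamp [6.4 0.3 2.6] M [-0.02 -1.44  0.  ] gap 33.1
cellx [ 1.     0.    -0.003] tool y [-0.     1.    -0.001] F world [6.  2.  2.6]
w8 [195, 111, 103, 104, 104, 136, 193, 212, 212, 207, 203, 179, 205, 201, 232, 226, 197, 216, 230, 200, 232, 215, 214, 133, 150, 236, 212, 160, 106, 34, 34, 34, 34, 35, 35, 34, 34, 35]
w9 [104, 104, 105, 154, 200, 216, 210, 207, 202, 179, 197, 234, 226, 233, 217, 233, 213, 236, 172, 197, 233, 222, 203, 130, 165, 241, 216, 156, 84, 33, 34, 35, 35, 34, 34, 34, 35, 34]
```

It slid freely once the downward load came off (F ≈ 6.4, 2.6 N). I'll ease forward toward the contact.

```bash
python3 -m handwheel '{"hand":[1,1,1,1,1],"dp":[[1,0.25,0],[1.9,0.5,0],[2.9,0.8,0],[2.9,0.8,0],[2.9,0.8,0]],"turn":[[0,0,0],[0,0,0],[0,0,0],[0,0,0],[0,0,0]]}' 50 >/dev/null
python3 st.py
python3 -m handwheel '{"hand":[1,1,1,1,1],"dp":[[0.6,0.15,0],[1.2,0.3,0],[1.9,0.5,0],[1.9,0.5,0],[1.9,0.5,0]],"turn":[[0,0,0],[0,0,0],[0,0,0],[0,0,0],[0,0,0]]}' 50 >/dev/null
python3 st.py
```

```text
t 19.65 tcp [  1.9 -39.9  35.2] tail [-33.1 -39.9  30.2] tip [ 28.9 -39.9  29.8] F lamp [ 0.7 -0.6  9.2] M [ 0.04 -0.11 -0.04] gap 32.7
cellx [ 1.     0.    -0.006] tool y [-0.  1. -0.] F world [ 0.9 -0.4  9.2]
t 20.15 tcp [  3.2 -39.9  35.2] tail [-31.8 -39.9  30.2] tip [ 30.2 -39.9  29.7] F lamp [-3.2  0.5 11.3] M [ 0.12  0.61 -0.06] gap 33.1
cellx [ 1.     0.    -0.007] tool y [-0.  1. -0.] F world [-3.2 -0.4 11.3]
```

```bash
python3 -m handwheel '{"hand":[1,1,1,1,1],"dp":[[0,0,1],[0,0,1.5],[1,0.25,1.5],[1.5,0.4,1.5],[1.5,0.4,1.5]],"turn":[[0,0,0],[0,0,0],[0,0,0],[0,0,0],[0,0,0]]}' 50 >/dev/null
python3 st.py
```

```text
t 20.65 tcp [  5.  -39.9  35.4] tail [-30.1 -39.9  30.4] tip [ 31.9 -39.9  29.9] F lamp [ 3.9 -0.7 -4. ] M [ 0.02 -1.03 -0.06] gap 32.8
cellx [ 1.     0.    -0.007] tool y [-0.     1.    -0.001] F world [ 4.   0.3 -4. ]
```

The boss is now in the pocket. I'll release with a narrow opening, rise straight up and check.

```bash
python3 -m handwheel '{"hand":[0.5,0.5,0.5,0.5,0.5],"dp":[[0,0,0],[0,0,0],[0,0,0],[0,0,0],[0,0,0]],"turn":[[0,0,0],[0,0,0],[0,0,0],[0,0,0],[0,0,0]]}' 20 >/dev/null
python3 st.py
python3 -m handwheel '{"hand":[0.5,0.5,0.5,0.5,0.5],"dp":[[0,0,5],[0,0,25],[0,0,60],[0,0,90],[10,3,100]],"turn":[[0,0,0],[0,0,0],[0,0,0],[0,0,0],[0,0,0]]}' 20 >/dev/null
python3 -m handwheel '{"hand":[0.5,0.5,0.5,0.5,0.5],"dp":[[15,4,10],[30,8,20],[45,12,20],[45,12,20],[45,12,20]],"turn":[[0,0,0],[0,0,0],[0,0,0],[0,0,0],[0,0,0]]}' 20 >/dev/null
python3 st.py
python3 - <<'E'
from h import *
im,c,st=snap("w10"); print(st["ee_pos"])
a=im[60:270,130:420]; cv2.imwrite("pics/w10b.png",cv2.resize(a,None,fx=2.75,fy=2.75,interpolation=cv2.INTER_CUBIC))
E
```

```text
t 21.15 tcp [  4.8 -39.8  35.8] tail [-30.2 -39.9  30.7] tip [ 31.8 -39.8  30.3] F lamp [ 0.9 -0.5 -0.5] M [-0.02 -0.03  0.02] gap 43.5
cellx [ 1.     0.001 -0.007] tool y [-0.001  1.    -0.001] F world [ 1.  -0.2 -0.5]
t 22.15 tcp [ 61.6 -40.1 155.5] tail [ 26.5 -40.1 150.5] tip [ 88.5 -40.1 150. ] F lamp [0.  0.1 0. ] M [ 0.01  0.03 -0.05] gap 43.5
cellx [ 1.     0.    -0.008] tool y [-0.     1.    -0.001] F world [0.  0.1 0. ]
[0.67712289 0.16846873 0.15553997]
```

I've hit the picture limit, so I'll check numerically: sample brightness along the top line of both cells (new against reference) in this image and the fixed-camera ones.

```bash
cat > prof.py <<'E'
from h import *
import sys
O=np.array([607.1,190.8,0]); a=np.radians(15.4); R=np.array([[np.cos(a),-np.sin(a),0],[np.sin(a),np.cos(a),0],[0,0,1]])
W=lambda l:(R@np.array(l,float)+O)/1000
def run(name,c,xs=range(-56,60,2),z=46):
    g=cv2.cvtColor(cv2.imread(f"pics/{name}.png"),cv2.COLOR_BGR2GRAY).astype(np.float32); print(name,"x from",xs[0],"step 2")
    for y in(-40,40):
        P=np.array([[px(c,W((x,y+d,z))) for d in(-2,0,2)] for x in xs],np.float32)
        print(y,cv2.remap(g,P[...,0],P[...,1],cv2.INTER_LINEAR).mean(1).round().astype(int).tolist(),"rows",P[0,1,1].round(),P[-1,1,1].round())
    # across the cells (y profile) at several x
    for x in(-20,0,20):
        P=np.array([[px(c,W((x,y,29))) for y in range(-70,71,2)]],np.float32)
        print("x",x,cv2.remap(g,P[...,0],P[...,1],cv2.INTER_LINEAR)[0].round().astype(int).tolist())
if __name__=="__main__":
    run("w10",cam("wrist",np.load("pics/w10.npz")))
    snap("s2","scene"); run("s2",cam("scene"))
E
python3 prof.py
```

```text
w10 x from -56 step 2
-40 [174, 171, 161, 190, 194, 142, 142, 93, 172, 162, 141, 216, 188, 212, 209, 236, 164, 52, 55, 55, 55, 56, 55, 54, 54, 54, 55, 54, 53, 53, 54, 53, 53, 54, 53, 51, 52, 51, 52, 51, 49, 173, 232, 218, 190, 191, 189, 176, 190, 191, 190, 191, 192, 189, 118, 44, 48, 47] rows 40.0 187.0
40 [165, 172, 177, 194, 199, 137, 171, 185, 136, 207, 176, 212, 191, 214, 206, 239, 156, 53, 55, 55, 55, 55, 56, 54, 55, 55, 56, 56, 55, 54, 56, 56, 56, 54, 55, 54, 55, 55, 54, 55, 54, 191, 234, 206, 193, 192, 190, 166, 193, 194, 194, 192, 191, 166, 129, 119, 116, 114] rows 40.0 187.0
x -20 [125, 125, 125, 125, 114, 39, 25, 27, 27, 28, 32, 38, 38, 43, 45, 55, 64, 73, 79, 84, 69, 54, 48, 43, 43, 129, 194, 193, 188, 156, 125, 121, 161, 186, 119, 167, 180, 122, 122, 121, 123, 123, 122, 114, 40, 27, 22, 22, 25, 29, 28, 30, 32, 35, 39, 43, 47, 53, 56, 59, 65, 65, 60, 48, 112, 196, 201, 181, 124, 121, 121]
x 0 [125, 124, 124, 124, 124, 123, 123, 56, 23, 29, 31, 35, 39, 44, 45, 52, 62, 70, 76, 74, 62, 53, 47, 69, 177, 191, 190, 188, 188, 172, 125, 119, 160, 183, 121, 164, 179, 121, 121, 120,
[... 1289 characters left out ...]
, 56, 57, 56, 55, 54, 52, 51, 50, 50, 50, 50, 51, 52]
x 0 [115, 109, 102, 95, 87, 76, 64, 56, 52, 51, 52, 52, 52, 53, 55, 56, 58, 60, 62, 63, 66, 71, 79, 91, 101, 111, 118, 126, 132, 130, 117, 95, 76, 65, 63, 68, 75, 86, 95, 103, 107, 103, 94, 85, 72, 61, 54, 50, 48, 48, 48, 48, 49, 50, 52, 54, 55, 57, 57, 55, 54, 53, 53, 52, 53, 57, 64, 78, 95, 120, 143]
x 20 [113, 106, 98, 90, 84, 75, 72, 68, 78, 85, 95, 105, 115, 126, 134, 143, 150, 149, 145, 151, 163, 162, 152, 145, 140, 133, 129, 131, 135, 141, 146, 147, 147, 140, 131, 124, 119, 118, 117, 113, 107, 97, 87, 77, 67, 64, 63, 72, 79, 90, 102, 111, 120, 126, 133, 137, 148, 159, 166, 171, 181, 187, 179, 165, 153, 139, 128, 126, 127, 140, 158]
```

The new cell's profile matches the reference cell's at both ends: the steel-to-wrapper edges are at the same samples, within about 0.5 mm. Last check is the pots and lids from the top camera.

```bash
python3 - <<'E'
from h import *
snap("t2","top"); c=cam("top")
for nm in("top0","t2"):
    t=cv2.cvtColor(cv2.imread(f"pics/{nm}.png"),cv2.COLOR_BGR2HSV)
    m=cv2.inRange(t,(14,60,120),(30,190,255)); m=cv2.morphologyEx(m,cv2.MORPH_OPEN,np.ones((3,3)))
    for k in cv2.findContours(m,cv2.RETR_EXTERNAL,cv2.CHAIN_APPROX_NONE)[0]:
        if 300<cv2.contourArea(k)<2000:
            (x,y),ax,_=cv2.fitEllipse(cv2.convexHull(k)); w=lambda z:(pt(c,x,y,z)*1000).round(0)[:2]
            print(nm,np.round(ax,1),"z60",w(.06),"z52",w(.052),"z13",w(.013))
im0=cv2.imread("pics/top0.png").astype(int);
E
python3 st.py
```

```text
top0 [26.4 35.6] z60 [332. 180.] z52 [331. 181.] z13 [330. 185.]
top0 [38.1 39.3] z60 [466. -58.] z52 [467. -58.] z13 [469. -60.]
top0 [39.2 39.8] z60 [ 509. -204.] z52 [ 510. -205.] z13 [ 513. -210.]
top0 [38.6 41.6] z60 [ 540. -361.] z52 [ 540. -363.] z13 [ 544. -373.]
top0 [43.9 45. ] z60 [622. 457.] z52 [623. 459.] z13 [629. 470.]
top0 [31.7 94.6] z60 [704. 675.] z52 [705. 678.] z13 [713. 694.]
t2 [15.2 68.7] z60 [ 43. 375.] z52 [ 41. 377.] z13 [ 33. 386.]
t2 [ 14.4 100. ] z60 [216. -69.] z52 [215. -69.] z13 [211. -71.]
t2 [20.2 60.8] z60 [213. 339.] z52 [212. 341.] z13 [208. 349.]
t2 [50.  70.1] z60 [594. 481.] z52 [595. 484.] z13 [600. 495.]
t2 [31.3 89.8] z60 [642. 752.] z52 [643. 755.] z13 [650. 774.]
t2 [15.  61.7] z60 [801. 406.] z52 [804. 408.] z13 [814. 418.]
t2 [16.7 76.1] z60 [ 738. -738.] z52 [ 740. -742.] z13 [ 748. -761.]
t2 [43.3 89. ] z60 [708. 669.] z52 [710. 672.] z13 [718. 689.]
t 22.3 tcp [ 61.3 -40.1 155.7] tail [ 26.3 -40.1 150.7] tip [ 88.2 -40.1 150.2] F lamp [0.5 0.  0.2] M [ 0.01 -0.01 -0.01] gap 43.6
cellx [ 1.     0.    -0.008] tool y [-0.     1.    -0.001] F world [0.5 0.2 0.2]
```

Run:
```python
from h import *
c=cam("top"); im=cv2.imread("pics/t2.png"); i0=cv2.imread("pics/top0.png")
print("brightness table",i0[150:170,420:430].mean((0,1)),im[150:170,420:430].mean((0,1)))
t=cv2.cvtColor(im,cv2.COLOR_BGR2HSV)
for q,(z) in (((466,-59),.06),((620,-15),.013),((650,-285),.013),((540,-361),.06),((510,-204),.052)):
    u,v=px(c,(q[0]/1000,q[1]/1000,z)).round().astype(int); r=t[v-2:v+3,u-12:u-6].mean((0,1)).round(); print(q,(u,v),"hsv",r)
for lo in (150,175):
  m=cv2.inRange(t,(13,40,lo),(32,150,255)); m=cv2.morphologyEx(m,cv2.MORPH_OPEN,np.ones((3,3)))
  for k in cv2.findContours(m,cv2.RETR_EXTERNAL,cv2.CHAIN_APPROX_NONE)[0]:
    if 200<cv2.contourArea(k)<2000:
        (x,y),ax,_=cv2.fitEllipse(cv2.convexHull(k)); w=lambda z:(pt(c,x,y,z)*1000).round(0)[:2]
        print(lo,np.round(ax,1),"z60",w(.06),"z52",w(.052),"z13",w(.013))
```

```text
brightness table [ 65.1   124.725 206.21 ] [ 46.36   84.615 142.345]
(466, -59) (np.int64(292), np.int64(190)) hsv [ 16. 146. 207.]
(620, -15) (np.int64(279), np.int64(145)) hsv [ 22. 122. 249.]
(650, -285) (np.int64(360), np.int64(137)) hsv [ 24. 110. 253.]
(540, -361) (np.int64(386), np.int64(169)) hsv [ 24. 108. 253.]
(510, -204) (np.int64(337), np.int64(177)) hsv [ 16.  91. 184.]
150 [26.1 27.9] z60 [ -28. -739.] z52 [ -30. -743.] z13 [ -40. -762.]
150 [25.9 36.2] z60 [  77. -749.] z52 [  75. -753.] z13 [  67. -772.]
150 [36.9 37.2] z60 [465. -58.] z52 [465. -58.] z13 [467. -60.]
150 [37.2 37.9] z60 [ 509. -203.] z52 [ 509. -204.] z13 [ 512. -209.]
150 [35.8 39. ] z60 [ 540. -360.] z52 [ 541. -362.] z13 [ 544. -371.]
150 [35.7 35.8] z60 [607. -15.] z52 [608. -16.] z13 [614. -17.]
150 [35.7 36.2] z60 [ 639. -276.] z52 [ 641. -277.] z13 [ 647. -285.]
150 [41.9 42.9] z60 [622. 458.] z52 [623. 460.] z13 [629. 471.]
150 [27.7 93.5] z60 [706. 676.] z52 [707. 680.] z13 [715. 696.]
175 [26.1 43.8] z60 [ -27. -742.] z52 [ -29. -746.] z13 [ -39. -765.]
175 [21.3 27.3] z60 [  75. -741.] z52 [  73. -745.] z13 [  66. -764.]
175 [36.9 37.2] z60 [465. -58.] z52 [465. -58.] z13 [467. -60.]
175 [37.2 37.9] z60 [ 509. -203.] z52 [ 509. -204.] z13 [ 512. -209.]
175 [35.7 39. ] z60 [ 540. -360.] z52 [ 541. -362.] z13 [ 545. -371.]
175 [35.7 35.8] z60 [607. -15.] z52 [608. -16.] z13 [614. -17.]
175 [35.7 36.2] z60 [ 639. -276.] z52 [ 641. -277.] z13 [ 647. -285.]
175 [41.9 42.9] z60 [622. 458.] z52 [623. 460.] z13 [629. 471.]
175 [26.2 97.5] z60 [705. 677.] z52 [707. 681.] z13 [715. 697.]
```

The pots are within about 2 mm of where they started, both lids lie flat as round discs at their spots, and the robot is clear of everything, so I'm handing in.

```bash
python3 -c "
from workcell import manip; print(manip.hand_in())"
```

```text
the job is handed in; nothing more can be done
None
```

The spare cell is fitted in the lamp's empty bay and the job is handed in, at about 22 s of the 67 s allowed.

**What I did**
- I lifted the lid of the middle pot, which held the steel collar, and then the lid of the pot nearest the lamp, which held the cell. Both lids were laid flat on the bench, right way up. The third pot was left closed.
- I gripped the cell and pressed its tail onto the spring with the nose tilted up 15°, until the spring read about 10 N (some 14–15 mm in). I then brought it down level under the lip, eased it forward into the pocket and let go.

**What the last checks showed**
- **Cell:** brightness along the top of the new cell matched the neighbouring cell at both the tail and shoulder edges, within about 0.5 mm. I take that to mean it is level and fully home.
- **Pots and lids:** all three pots are within about 2 mm of their starting places. The two removed lids show as flat round discs where I laid them.
- **Robot:** the gripper stood well clear, with forces near zero.

**Slips and limits**
- My first try at the middle pot's knob missed because the fingers were still closing when the arm rose. I repeated it with no sign of disturbance.
- Pressing the cell down onto its saddles once read about 30 N of vertical force. I eased off straight away.
- The 12-picture limit was used up, so the final checks were numeric only. The other objects on the bench were not individually re-measured.

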